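# Pack the polishing handpieces into the clamped bench case

### The arm

A 6-joint arm with a two-finger parallel gripper is mounted at the origin on the work surface. World frame = base frame: x ahead of the robot, y to its left, z up, the work surface at z = 0. Lengths are in m, angles in rad, forces in N, time in s.
With the tool pointing down it reaches from about 0.35 to 0.95 m from the base axis. Payload 17.4 kg.
Tool frame: the origin (TCP) lies at the centre of the arm's flange, where the gripper is bolted on; the fingertips stand 186 mm ahead of it and the grasp point (between the pads) lies 167 mm ahead of it; z points along the fingers, x is the direction in which the jaws open and shut, and the axes are right-handed (so a half turn about z gives the same grasp; the last joint's range is limited). The gripper opens to 93 mm and grips with 3 to 60 N. Pads are 15 mm wide; open, the fingers measure 128 mm over their backs; the gripper's body (75 mm by 188 mm) begins 65 mm behind the grasp point.
Start: joints at [1.063, 0.116, 1.442, -0, 1.584, -0.038], TCP at [0.306, 0.602, 0.405] pointing down, gripper open.
Joint ranges: [-2.83, 2.83], [-0.83, 2.19], [0.07, 2.5], [-1.14, 4.28], [0.01, 3], [-2.97, 2.97]. Speed limits (rad/s): [1.89, 1.89, 2.22, 3.14, 3.14, 3.14].

### API

Orientations are given as a unit quaternion [w, x, y, z].
In Python, from plant import sensors, viewer, bot gives the robot as it stands.
- The arm moves only by the tool step_arm, never from a script. Its argument "motion" is a list that holds one entry, the list of rows, each a list of 7 numbers: the opening, from 0 (shut) to 1 (fully open), then the shift along the tool's x, y, z in mm, then the turn, a rotation vector about the tool's x, y, z in rad. A call has 1 to 20 rows; each row is the pose to reach, as a shift and turn from the pose commanded when the call began, along the tool's axes at that moment; what a row does not reach only later rows make up. A row lasts 1/12 s, in which the tool goes at most 41.7 mm and 7.16 degrees, less where a joint would pass 70% of its speed; a pose out of reach is approached as far as the arm can. A call with a gripper value outside its range is refused whole. The fingers move at their own pace and stop on an object; the grip force is fixed at half the most. Time passes only in rows, so rows that repeat a pose let the fingers close. It gives the time, the measured TCP pose, the force and the opening at its end, in the units of the state.
- sensors.observe(): the state, without advancing time (a new reading comes with each control period).
- viewer.camera(name): name is "side" or "top"; returns (picture, depth): 400x640x3 uint8, blue, green, red; 400x640 float32, m along the optical axis (not along the pixel's ray), 0 where there is no reading.
- viewer.camera_model(name): a dict with "vfov" (degrees; the focal length in pixels is half the picture's height over the tangent of half this angle, whatever the lens; pixels are square), "cx", "cy" (the principal point, pixels), "eye" and "attitude" of the camera in the world. Camera axes: x right, y down, z forward; pixel columns grow to the right and rows downward; lengths in m; the calibration is good to about 2 mm. A picture is of the moment at which its call begins. camera_model takes no time and is no camera call.
- bot.finish_job(): hands the job in, once; it reports no verdict.
The state is a dict: "time": time; "q": joint angles; "joint_vel": joint speeds; "joint_torque": joint torques, N m; "ee_pos": TCP position; "eef_rot": TCP orientation; "force": force on the tool from outside, world axes, zero at the start; "wrist_torque": the same for the moment, N m; "gripper_width": finger opening in m.
Only numpy, scipy, OpenCV 4.12 (cv2) and the standard library are available. Lean on these libraries where they do the work, as an engineer would, in place of code of your own. Each camera call takes 0.05 s, during which the arm holds its last target. There are 200 camera calls.

### The job

Pack away the rotary handpieces that lie loose on the jeweller's bench: swing the case's clamp lever open, put the blade tool into the notch in the front wall and lever the lid up with it, fingers off the case, until it stands nearly upright, return the blade to its tray, and lay every handpiece lengthways in a slot of its own on the case floor. Then shut the lid fully and swing the clamp lever fully back down onto it. The lid may only be up while the clamp is swung clear of it, and the jar, the steel block and the ring post stay where they are.

Things in the scene. Friction and masses are not known exactly. Their poses are not given: they have to be found in the camera images.
- case: fixed wooden case 150 (x) x 206 (y) x 50 mm high without lid; origin: centre of underside, x from front wall to hinge (away from the robot, turned up to 0.3 rad), y to the clamp side. Walls 8 mm, inside 134 x 190 mm, floor 12 mm above the origin. Strips 6 mm high on it form three slots 46 mm wide along x, full length. A clamp block 24 x 24 x 66 mm on a 40 mm foot stands outside the +y wall
- slot0 (a point): middle of the first slot, on the case floor (case frame 0, -54, 12 mm); axes as the case
- slot1 (a point): middle of the second slot, on the case floor (case frame 0, 0, 12 mm); axes as the case
- slot2 (a point): middle of the third slot, on the case floor (case frame 0, 54, 12 mm); axes as the case
- notch (a point): middle of the notch in the top of the front wall, at its outer face (case frame -75, 0, 45 mm); the notch is 70 mm wide (y) and 10 mm high (40 to 50 mm above the bench), the 8 mm wall thickness deep, and opens into the case right under the lid
- lid_hinge (a point): middle of the lid's hinge line, which runs along the case's y at the top of the rear wall (case frame 75, 0, 50 mm), at the lid's underside
- lid (a joint): lid angle, rad: 0 shut, up to 1.5 (nearly upright). The front edge rises as it opens. The hinge is stiff (about 0.2 N m) and the lid stays where it is left; raising it at the front edge takes 2 to 3 N
- lid_edge (a point): middle of the front edge of the lid, underside, 150 mm from the hinge. The lid is a plain wooden board 150 x 206 x 8 mm without handle, flush with the case all round; the lid's own -x runs from hinge to front edge, z out of its top
- clamp (a joint): clamp lever angle, rad: 0 shut (hold-down arm level, its rubber foot on the lid, handle upright), up to 1.6 (arm upright, handle out level, away from the case along +y). Its pivot is stiff (0.1 N m); it stays where it is left
- clamp_pivot (a point): pivot of the clamp lever, axis along the case's x (case frame -40, 132, 75 mm). The hold-down arm is 14 mm wide and 55 mm long, its rubber foot 16 mm across reaches 16 mm below it; the handle stands at a right angle to it
- clamp_grip (a point): middle of the black handle of the clamp lever, 65 mm from the pivot; the handle is 16 mm (x) x 14 mm and 40 mm long, its end 85 mm from the pivot. It can be pinched from above across the case's x and turns between the fingers
- tray: fixed shallow dark wooden tray for the blade, inside 220 (x) x 100 (y) mm, floor 4 mm, rim 10 mm high; origin at the centre of its underside
- blade: loose thin blade tool lying along its x: pale wooden handle 90 x 22 x 18 mm high from x = -90 to 0, then a steel blade 60 mm long, 16 mm wide, 2.5 mm thick, at mid height of the handle; origin on the underside where handle and blade meet; starts in the tray. 50 to 100 g
- blade_grip (a point): point in the handle, 20 mm behind the blade and 9 mm above the underside, good to grip across y
- blade_tip (a point): tip of the blade, 60 mm ahead of the origin at mid thickness, 9 mm above the underside
- jar: bystander, glass jar 52 mm across, 75 mm high; origin under its centre
- bench_block: bystander, steel block 70 x 70 x 22 mm; origin under its centre
- mandrel_base: bystander, steel ring post on a round foot 60 mm across, 110 mm high; origin under its centre
- handpiece0: loose rotary handpiece (may be absent), 111 mm long along its x: black square grip 72 x 24 x 24 mm centred on the origin, grey rubber wheel 20 mm across at the +x end (to x = 57), aluminium tail 16 mm across at the -x end (to x = -54); origin at the centre of its underside; 80 to 170 g; starts on the bench to the robot's right
- hp0_mid (a point): middle of the grip of that handpiece, 12 mm above its underside
- handpiece1: loose rotary handpiece (may be absent), 111 mm long along its x: black square grip 72 x 24 x 24 mm centred on the origin, grey rubber wheel 20 mm across at the +x end (to x = 57), aluminium tail 16 mm across at the -x end (to x = -54); origin at the centre of its underside; 80 to 170 g; starts on the bench to the robot's right
- hp1_mid (a point): middle of the grip of that handpiece, 12 mm above its underside
- handpiece2: loose rotary handpiece (may be absent), 111 mm long along its x: black square grip 72 x 24 x 24 mm centred on the origin, grey rubber wheel 20 mm across at the +x end (to x = 57), aluminium tail 16 mm across at the -x end (to x = -54); origin at the centre of its underside; 80 to 170 g; starts on the bench to the robot's right
- hp2_mid (a point): middle of the grip of that handpiece, 12 mm above its underside
There are look-alikes about, which are no part of the job. What is shaped like the handpiece0 but turquoise is not meant. Leave any purple look-alike of the handpiece2 alone.

How it is judged:
By the outcome, as a careful person would: the job done as asked, in the order asked, and still so for the second after the job is handed in, with the robot touching nothing.
Of handpiece0, handpiece1, handpiece2 only 2 to 3 are there at a start; the rules pass over those that are not, and their reading is None.
At some moment in a run one of handpiece0, handpiece1, handpiece2 may be knocked a few centimetres aside while the robot is not near it.
It also fails if it takes over 210 s, if anything falls off the work surface, if the arm or the gripper's body presses on something with over 40 N, if the wrist force passes 120 N, or if a joint passes its speed limit or range.

## Working session

There is one attempt and no reset: what is moved stays moved. The work goes in short steps, Python scripts to look and compute and a tool call to move; the robot and the scene stay as the last step left them, time stands still between calls to the robot, and variables do not carry over. Pictures are saved under pics/ and viewed, about 12 in all and at most 16, crops included, and the job is handed in when it is done.

Besides the shell and the picture viewer there is one more tool, called after "Request:" as name(argument=value, ...), one argument or row to a line, values as JSON. step_arm: Moves the arm, as the interface text tells. Its arguments: {"type":"object","properties":{"motion":{"type":"array","items":{"type":"array","items":{"type":"array","items":{"type":"number"}}}}},"required":["motion"]}

```bash
ls; mkdir -p pics
python3 - <<'E'
from plant import sensors, viewer, bot
import cv2
s=sensors.observe();print(s)
for n in("top","side"):
    p,d=viewer.camera(n);cv2.imwrite(f"pics/{n}0.png",p);print(n,viewer.camera_model(n))
E
```

```text
pics
{'time': 0.0, 'q': array([ 1.06320571e+00,  1.16506117e-01,  1.44223993e+00, -1.72475213e-05,
        1.58400621e+00, -3.78219519e-02]), 'joint_vel': array([-6.61844681e-04, -1.24770016e-03,  2.20577693e-04,  4.63641675e-04,
        7.47928290e-04, -3.38858374e-05]), 'joint_torque': array([ 2.15351240e-03, -7.21260953e+01, -6.22613168e+01,  7.81959412e-02,
        2.37184425e-02, -1.08265424e-04]), 'ee_pos': array([0.30559149, 0.60188474, 0.40400721]), 'eef_rot': array([ 2.91922522e-04,  8.52255750e-01,  5.23125033e-01, -5.01026989e-04]), 'force': array([ 0.6710514 , -0.53901916,  0.25430155]), 'wrist_torque': array([-0.01096889, -0.00321225,  0.05387372]), 'gripper_width': 0.09298212491741112}
top {'vfov': 49.64707038892929, 'cx': 318.95054028767464, 'cy': 204.68979225416018, 'eye': array([ 0.44405853, -0.00881499,  1.17565519]), 'attitude': array([-0.04563799,  0.71612048, -0.69587794,  0.02902628])}
side {'vfov': 49.92663242585938, 'cx': 313.4812771959109, 'cy': 198.06454106084684, 'eye': array([ 0.23250891, -0.77238384,  0.80624226]), 'attitude': array([-0.41838321,  0.8834225 , -0.19266473,  0.08602607])}
```

View pics/top0.png

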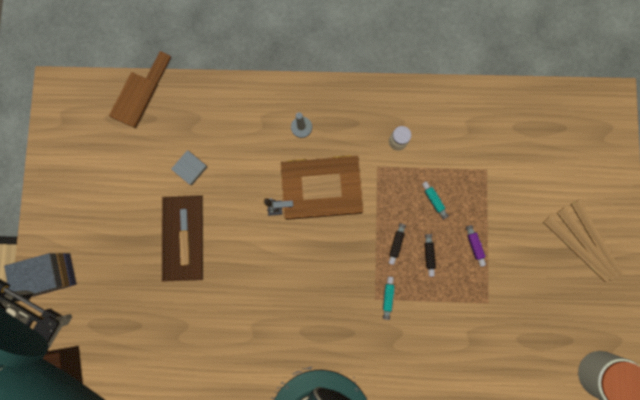

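View pics/side0.png

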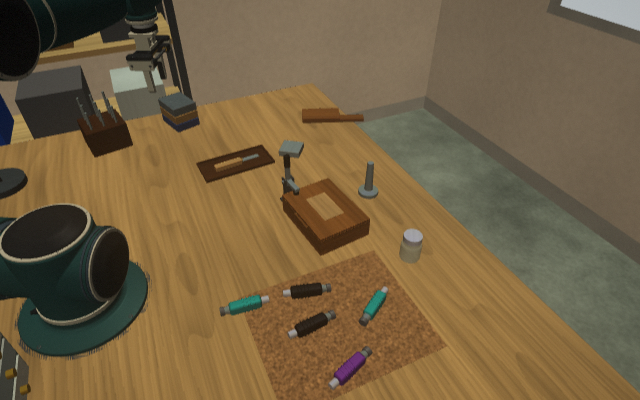

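Top view: the case is at about (322,187) with its clamp at (278,206), the blade at (184,237) in the tray, and the jar, post and block behind. There are two black handpieces, at (397,243) and (430,255). The turquoise and purple ones are look-alikes.

```bash
cat > h.py <<'E'
import numpy as np, cv2
from scipy.spatial.transform import Rotation as R
from plant import sensors, viewer, bot
def rq(q): return R.from_quat([q[1],q[2],q[3],q[0]])
class Cam:
    def __init__(s,n):
        m=viewer.camera_model(n); s.img,s.d=viewer.camera(n)
        s.f=200/np.tan(np.radians(m["vfov"])/2); s.c=np.array([m["cx"],m["cy"]]); s.e=np.array(m["eye"]); s.R=rq(m["attitude"]).as_matrix()
    def ray(s,uv):
        uv=np.atleast_2d(uv).astype(float); return np.c_[(uv-s.c)/s.f,np.ones(len(uv))]@s.R.T
    def plane(s,uv,z):
        r=s.ray(uv); return s.e+r*((z-s.e[2])/r[:,2])[:,None]
    def pts(s,uv):
        uv=np.atleast_2d(uv); i=np.round(uv).astype(int); return s.e+s.ray(uv)*s.d[i[:,1],i[:,0]][:,None]
    def cloud(s):
        v,u=np.mgrid[:400,:640]; return s.pts(np.c_[u.ravel(),v.ravel()]).reshape(400,640,3)
    def pix(s,p):
        c=(np.atleast_2d(p)-s.e)@s.R; return c[:,:2]/c[:,2:]*s.f+s.c
def rect(p):
    (c,wh,a)=cv2.minAreaRect((p[:,:2]*1000).astype(np.float32)); return np.round(c,1),np.round(wh,1),round(a,1)
def st():
    s=sensors.observe(); Rm=rq(s["eef_rot"]).as_matrix(); g=s["ee_pos"]+Rm[:,2]*.167
    print("t",round(s["time"],2),"grasp",np.round(g*1000,1),"x",np.round(Rm[:,0],3),"z",np.round(Rm[:,2],3),"F",np.round(s["force"],1),"w",round(s["gripper_width"]*1000,1)); return s,Rm,g
E
python3 - <<'E'
from h import *
for n in("top","side"):
    c=Cam(n);P=c.cloud();hsv=cv2.cvtColor(c.img,cv2.COLOR_BGR2HSV)
    print(n,"corner test z:",[np.round(c.pts([u,v])[0]*1000) for u,v in((60,100),(600,100),(320,300),(520,350))] )
    z=P[...,2]
    x,y=P[...,0],P[...,1]
    # case top
    roi=(x>.4)&(x<.75)&(y>-.15)&(y<.2)
    m=roi&(z>.05)&(z<.066)
    k,l,s_,ce=cv2.connectedComponentsWithStats(m.astype(np.uint8))
    i=1+np.argmax(s_[1:,4]); print("lid",rect(P[l==i]),np.median(z[l==i]),s_[i])
    m=roi&(z>.07)&(x<.7)
    k,l,s_,ce=cv2.connectedComponentsWithStats(m.astype(np.uint8))
    for i in range(1,k):
        if s_[i,4]>15: print(" high",rect(P[l==i]),"z",z[l==i].min().round(3),z[l==i].max().round(3),s_[i])
    m=(c.img.max(2)<45)&(y<-.1)&(y>-.5)&(x>.3)&(x<.8)&(z>.003)&(z<.05)
    k,l,s_,ce=cv2.connectedComponentsWithStats(m.astype(np.uint8))
    for i in range(1,k):
        if s_[i,4]>30: print(" hp",rect(P[l==i]),np.percentile(z[l==i],90),s_[i])
    m=(y>.2)&(y<.5)&(x>.25)&(x<.65)&(z>.0125)&(z<.03)
    k,l,s_,ce=cv2.connectedComponentsWithStats(m.astype(np.uint8))
    for i in range(1,k):
        if s_[i,4]>15: print(" blade/blk",rect(P[l==i]),np.median(z[l==i]),s_[i])
E
```

```text
top corner test z: [array([846., 763.,   6.]), array([ 882., -750.,   -3.]), array([313.,  10.,   3.]), array([ 201., -515.,    3.])]
lid (array([612.9,  16.2]), array([154.3, 206.4]), 6.2) 0.05925106866973695 [ 280  155   83   64 4462]
 high (array([519.2,  62.7]), array([200.7,  52.9]), 58.3) z 0.071 1.176 [264 198  29  14 220]
 hp (array([ 466.5, -189.2]), array([12.7, 62.7]), 74.7) 0.02735381511888555 [395 233   8  24  63]
 hp (array([ 439.5, -275.3]), array([60.8, 20. ]), 4.4) 0.027430821922822937 [426 244   9  24 169]
 blade/blk (array([631.6, 384.5]), array([75.3, 36.6]), 89.7) 0.02275460358469439 [173 170  28  15 219]
 blade/blk (array([471. , 382.3]), array([149.3,  22.8]), 6.2) 0.021624399304077002 [179 209  11  56 438]
side corner test z: [array([ -66., 1208.,  -25.]), array([2205.,  358., -128.]), array([ 492., -218.,    1.]), array([ 810., -505.,    4.])]
lid (array([610.4,  32.5]), array([152.6, 246.9]), 6.3) 0.059338240833285205 [ 282  178   88   65 3016]
 high (array([556.7, 120.7]), array([68.2, 35. ]), 85.9) z 0.07 0.163 [282 154  18  39 282]
 hp (array([ 468.3, -191.1]), array([25.5, 70.3]), 74.5) 0.025848402567149854 [291 283  31  15 274]
 hp (array([ 441.7, -278.9]), array([70.2, 24.8]), 4.1) 0.025887400379706958 [295 313  33  24 309]
 blade/blk (array([633. , 380.8]), array([75.8, 33.2]), 89.6) 0.022609952721080684 [279 142  13  14 101]
 blade/blk (array([472.8, 378.7]), array([148.6,  29.8]), 5.8) 0.020142532434680005 [214 154  45  18 237]
```

```bash
cat >> h.py <<'E'
C0=np.array([613.5,15.,0]); CY=6.2
def case(p,inv=False):
    r=R.from_euler('z',CY,degrees=True); return r.inv().apply(np.array(p,float)-C0) if inv else r.apply(p)+C0
def plan(g,yaw,pitch=0):
    s,Rm,g0=st(); best=None
    for a in(yaw,yaw+180):
        T=(R.from_euler('z',a,degrees=True)*R.from_euler('x',180,degrees=True)).as_matrix()
        rv=R.from_matrix(Rm.T@T).as_rotvec()
        if best is None or np.linalg.norm(rv)<np.linalg.norm(best[0]): best=(rv,T)
    rv,T=best; d=np.array(g)-T[:,2]*167-s["ee_pos"]*1000; sh=Rm.T@d
    print("shift",np.round(sh,1),"rv",np.round(rv,3),"rows",round(max(np.linalg.norm(sh)/41.7,np.linalg.norm(rv)/.125),1))
E
python3 - <<'E'
from h import *
print("pivot",case([-40,132,75]))
for n in("side","top"):
    c=Cam(n);P=c.cloud()
    q=case(P.reshape(-1,3)*1000,True).reshape(P.shape)
    m=(q[...,2]>115)&(q[...,2]<170)&(abs(q[...,0]+40)<40)&(abs(q[...,1]-132)<40)
    print(n,m.sum(),q[m].min(0).round(),q[m].max(0).round(),np.median(q[m],0).round())
    m=(q[...,2]>70)&(q[...,2]<115)&(abs(q[...,0]+40)<40)&(abs(q[...,1]-122)<70)
    print(n,m.sum(),q[m].min(0).round(),q[m].max(0).round(),np.median(q[m],0).round())
    m=(q[...,2]>75)&(q[...,2]<115)&(q[...,0]>90)&(q[...,0]<200)&(abs(q[...,1])<190)
    print("post/jar",rect(P[m]),m.sum())
plan(case([-40,132,205]),CY)
E
```

```text
pivot [559.47804649 141.90795302  75.        ]
side 93 [-49. 123. 115.] [-33. 138. 163.] [-43. 127. 143.]
side 189 [-59.  73.  70.] [-22. 143. 114.] [-44. 123.  82.]
post/jar (array([784.4,  74. ]), array([18. , 18.7]), 16.3) 88
top 50 [-50. 126. 132.] [-35. 138. 166.] [-44. 131. 160.]
top 168 [-59.  78.  73.] [-25. 142. 110.] [-45. 115.  81.]
post/jar (array([783.2,  76.9]), array([17.8, 18.5]), 81.1) 72
t 0.3 grasp [305.6 601.8 237.5] x [ 0.453  0.892 -0.   ] z [-0. -0. -1.] F [ 0.  -0.1  0. ] w 93.0
shift [-295.2  434.6   32.6] rv [0.    0.    0.993] rows 12.6
```

Request:
step_arm(
  motion=[
    [[1,-295,435,32,0,0,0.993],[1,-295,435,32,0,0,0.993],[1,-295,435,32,0,0,0.993],[1,-295,435,32,0,0,0.993],[1,-295,435,32,0,0,0.993],[1,-295,435,32,0,0,0.993],[1,-295,435,32,0,0,0.993],[1,-295,435,32,0,0,0.993],[1,-295,435,32,0,0,0.993],[1,-295,435,32,0,0,0.993],[1,-295,435,32,0,0,0.993],[1,-295,435,32,0,0,0.993],[1,-295,435,32,0,0,0.993],[1,-295,435,32,0,0,0.993],[1,-295,435,32,0,0,0.993],[1,-295,435,32,0,0,0.993]],
  ],
)

```text
time: 1.63
ee_pos: [0.5598, 0.1421, 0.3727]
eef_rot: [-0.0, 0.999, 0.054, -0.0]
force: [0.7, 0.0, 0.0]
gripper_width: 0.093
```

Run:
```python
from h import *
plan(case([-41,131,143]),CY)
```

```text
t 1.63 grasp [559.7 142.2 205.7] x [ 0.994  0.108 -0.   ] z [-0.  0. -1.] F [0.7 0.  0. ] w 93.0
shift [-1.3  1.2 62.7] rv [-0.  0. -0.] rows 1.5
```

Request:
step_arm(
  motion=[
    [[1,-1,1,30,0,0,0],[1,-1,1,63,0,0,0],[1,-1,1,63,0,0,0],[0,-1,1,63,0,0,0],[0,-1,1,63,0,0,0],[0,-1,1,63,0,0,0],[0,-1,1,63,0,0,0],[0,-1,1,63,0,0,0],[0,-1,1,63,0,0,0],[0,-1,1,63,0,0,0]],
  ],
)

```text
time: 2.47
ee_pos: [0.5591, 0.1408, 0.3102]
eef_rot: [-0.0, 0.999, 0.054, 0.0]
force: [-0.0, -0.3, -0.1]
gripper_width: 0.0512
```

Request:
step_arm(
  motion=[
    [[0,0,0,0,0,0,0],[0,0,0,0,0,0,0],[0,0,0,0,0,0,0],[0,0,0,0,0,0,0],[0,0,0,0,0,0,0],[0,0,0,0,0,0,0],[0,0,0,0,0,0,0],[0,0,0,0,0,0,0],[0,0,0,0,0,0,0],[0,0,0,0,0,0,0]],
  ],
)

```text
time: 3.3
ee_pos: [0.5585, 0.1407, 0.3097]
eef_rot: [0.0, 0.999, 0.054, -0.001]
force: [-9.9, -1.2, 5.2]
gripper_width: 0.0158
```

Request:
step_arm(
  motion=[
    [[0,0,-7,0.3,0,0,0],[0,0,-13,1.3,0,0,0],[0,0,-20,3,0,0,0],[0,0,-26,5,0,0,0],[0,0,-32,8,0,0,0],[0,0,-38,12,0,0,0],[0,0,-43,16,0,0,0],[0,0,-48,20,0,0,0],[0,0,-52.5,25,0,0,0],[0,0,-56.5,31,0,0,0],[0,0,-60,36.5,0,0,0],[0,0,-62.5,42.5,0,0,0],[0,0,-64.5,49,0,0,0],[0,0,-66,55.5,0,0,0],[0,0,-67,62,0,0,0],[0,0,-67,68,0,0,0],[0,0,-67,68,0,0,0],[0,0,-67,68,0,0,0]],
  ],
)

```text
time: 4.8
ee_pos: [0.551, 0.2087, 0.2416]
eef_rot: [-0.002, 0.999, 0.054, -0.001]
force: [-12.3, 15.7, 4.2]
gripper_width: 0.0157
```

Request:
step_arm(
  motion=[
    [[0.5,0,-67,68,0,0,0],[0.5,0,0,0,0,0,0],[0.5,0,0,0,0,0,0],[0.5,0,0,0,0,0,0],[0.5,0,0,0,0,0,0],[0.5,0,0,0,0,0,0],[0.5,0,0,-30,0,0,0],[0.5,0,0,-70,0,0,0],[0.5,0,0,-110,0,0,0],[0.5,0,0,-110,0,0,0]],
  ],
)

```text
time: 5.63
ee_pos: [0.5522, 0.2077, 0.36]
eef_rot: [-0.001, 0.999, 0.054, 0.005]
force: [0.2, -0.8, 1.0]
gripper_width: 0.0467
```

Run:
```python
from h import *
for n in("side","top"):
    c=Cam(n);P=c.cloud();q=case(P.reshape(-1,3)*1000,True).reshape(P.shape)
    m=(q[...,2]>66)&(q[...,2]<150)&(abs(q[...,0]+40)<25)&(q[...,1]>90)&(q[...,1]<240)
    print(n,m.sum(),q[m].min(0).round(),q[m].max(0).round())
    m=(P[...,1]>.2)&(P[...,1]<.5)&(P[...,0]>.3)&(P[...,0]<.58)&(P[...,2]>.0175)&(P[...,2]<.03)
    print("handle",rect(P[m]),m.sum(),np.median(P[m][:,2]))
plan([467.5,379.5,120],96.1)
```

```text
side 278 [-59. 113.  66.] [-22. 216. 134.]
handle (array([471.1, 381.9]), array([147.1,  28.7]), 7.2) 156 0.022335660183572137
top 180 [-60. 118.  67.] [-25. 180. 135.]
handle (array([374.2, 434. ]), array([0., 0.]), 0.0) 1 0.017748937055330094
t 5.73 grasp [552.3 207.7 186.2] x [0.994 0.108 0.003] z [ 0.003  0.001 -1.   ] F [-0.4 -1.  -0.5] w 46.4
shift [ -65.5 -180.    66.1] rv [ 0.002 -0.003 -1.569] rows 12.6
```

Request:
step_arm(
  motion=[
    [[0.5,-65,-180,66,0,0,-1.569],[0.5,-65,-180,66,0,0,-1.569],[0.5,-65,-180,66,0,0,-1.569],[0.5,-65,-180,66,0,0,-1.569],[0.5,-65,-180,66,0,0,-1.569],[0.5,-65,-180,66,0,0,-1.569],[0.5,-65,-180,66,0,0,-1.569],[0.5,-65,-180,66,0,0,-1.569],[0.5,-65,-180,66,0,0,-1.569],[0.5,-65,-180,66,0,0,-1.569],[0.5,-65,-180,66,0,0,-1.569],[0.5,-65,-180,66,0,0,-1.569],[0.5,-65,-180,66,0,0,-1.569],[0.5,-65,-180,66,0,0,-1.569],[0.5,-65,-180,66,0,0,-1.569],[0.5,-65,-180,66,0,0,-1.569]],
  ],
)

```text
time: 7.07
ee_pos: [0.4676, 0.3793, 0.2848]
eef_rot: [-0.0, 0.67, 0.743, -0.001]
force: [-0.1, 0.3, 0.4]
gripper_width: 0.0467
```

Run:
```python
from h import *
plan([467,380,25.5],96.1)
c=Cam("side");cv2.imwrite("pics/s1.png",cv2.resize(c.img[90:290,170:410],None,fx=3,fy=3))
```

```text
t 7.07 grasp [467.4 379.2 117.8] x [-0.103  0.995 -0.001] z [-0.001 -0.001 -1.   ] F [-0.1  0.3  0.4] w 46.7
shift [ 0.8 -0.4 92.3] rv [-0.001  0.001 -0.003] rows 2.2
```

View pics/s1.png

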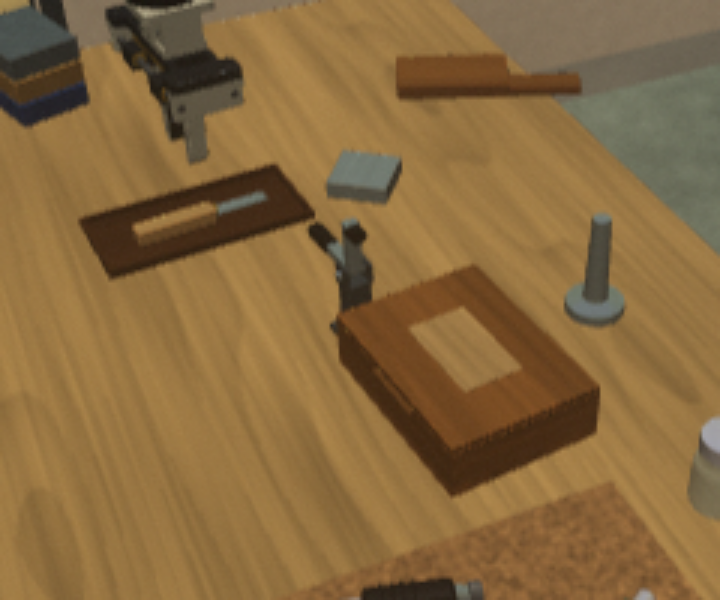

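The crop shows the clamp open at (345,255), its arm upright and its handle level. The notch is at (395,390) in the front wall, and the gripper is above the blade at (180,215).

Request:
step_arm(
  motion=[
    [[0.5,1,0,40,0,0,0],[0.5,1,0,75,0,0,0],[0.5,1,0,92,0,0,0],[0.5,1,0,92,0,0,0],[0,1,0,92,0,0,0],[0,1,0,92,0,0,0],[0,1,0,92,0,0,0],[0,1,0,92,0,0,0],[0,1,0,92,0,0,0],[0,1,0,92,0,0,0],[0,1,0,92,0,0,0],[0,1,0,92,0,0,0],[0,1,0,92,0,0,0],[0,1,0,92,0,0,0]],
  ],
)

```text
time: 8.28
ee_pos: [0.4677, 0.3804, 0.1939]
eef_rot: [0.0, 0.669, 0.744, 0.0]
force: [-0.7, 0.5, 1.6]
gripper_width: 0.0216
```

Request:
step_arm(
  motion=[
    [[0,0,0,-20,0,0,0],[0,0,0,-60,0,0,0],[0,0,0,-100,0,0,0],[0,0,0,-130,0,0,0],[0,0,0,-130,0,0,0]],
  ],
)

```text
time: 8.7
ee_pos: [0.4682, 0.3807, 0.331]
eef_rot: [0.001, 0.669, 0.744, 0.004]
force: [-0.6, 0.8, -0.0]
gripper_width: 0.0218
```

Run:
```python
from h import *
s,Rm,g=st()
for n in("side","top"):
    c=Cam(n);P=c.cloud()*1000;z=P[...,2]-g[2]*1000
    m=(abs(z)<25)&(abs(P[...,1]-380)<40)&(P[...,0]>g[0]*1000+12)&(P[...,0]<600)
    q=P[m]; print(n,len(q),rect(q/1000)); 
    for a,b in((480,500),(505,515),(515,525),(525,535),(535,550)):
        k=(q[:,0]>a)&(q[:,0]<b)
        if k.any(): print(a,b,k.sum(),np.median(q[k],0).round(1))
plan(case([-180,0,150]),CY+90)
```

```text
t 8.7 grasp [469.3 381.6 164. ] x [-0.106  0.994  0.004] z [ 0.007  0.005 -1.   ] F [-0.6  0.8 -0. ] w 21.8
side 76 (array([511.3, 383.2]), array([73.7, 29.8]), 19.9)
480 500 23 [490.3 375.4 154.4]
505 515 11 [510.  385.3 153.5]
515 525 10 [519.5 387.3 153. ]
525 535 12 [530.4 386.7 153.2]
535 550 14 [542.6 386.2 154.2]
top 99 (array([516.4, 386.5]), array([62.9, 18.3]), 9.2)
480 500 1 [486.8 372.5 146.8]
505 515 3 [514.9 390.1 150. ]
515 525 30 [519.9 388.  149.5]
525 535 30 [529.7 388.3 149.1]
535 550 35 [541.6 389.5 150.2]
t 8.8 grasp [468.  380.6 157.7] x [-0.106  0.994  0.001] z [ 0.002  0.001 -1.   ] F [-0.4 -0.2 -1.4] w 21.8
shift [-379.2  -73.7    7.2] rv [ 0.002 -0.001 -0.002] rows 9.3
```

Request:
step_arm(
  motion=[
    [[0,-379,-74,7,0,0,0],[0,-379,-74,7,0,0,0],[0,-379,-74,7,0,0,0],[0,-379,-74,7,0,0,0],[0,-379,-74,7,0,0,0],[0,-379,-74,7,0,0,0],[0,-379,-74,7,0,0,0],[0,-379,-74,7,0,0,0],[0,-379,-74,7,0,0,0],[0,-379,-74,7,0,0,0],[0,-379,-74,50,0,0,0],[0,-379,-74,80,0,0,0],[0,-379,-74,98,0,0,0],[0,-379,-74,98,0,0,0],[0,-379,-74,98,0,0,0],[0,-379,-74,98,0,0,0]],
  ],
)

```text
time: 10.13
ee_pos: [0.4345, -0.0043, 0.2265]
eef_rot: [0.0, 0.669, 0.744, 0.0]
force: [-0.8, 0.5, 1.3]
gripper_width: 0.0218
```

Run:
```python
from h import *
s,Rm,g=st()
for n in("side","top"):
    c=Cam(n);P=c.cloud();q=case(P.reshape(-1,3)*1000,True)
    m=(q[:,2]>36)&(q[:,2]<56)&(abs(q[:,1])<30)&(q[:,0]>-158)&(q[:,0]<-78); k=q[m]
    print(n,len(k),k.min(0).round(),k.max(0).round())
    for a in range(-160,-80,10):
        b=k[(k[:,0]>a)&(k[:,0]<=a+10)]
        if len(b): print(a,len(b),np.median(b,0).round(1))
    f=q[(abs(q[:,1])<90)&(q[:,2]>15)&(q[:,2]<35)&(q[:,0]>-90)&(q[:,0]<-60)]
    print("front wall x",np.median(f,0).round(1),len(f))
    f=q[(q[:,1]<-50)&(q[:,1]>-80)&(q[:,0]>-70)&(q[:,0]<60)&(q[:,2]>40)]; print("lid z",np.median(f[:,2]))
    cv2.imwrite(f"pics/{n}2.png",cv2.resize(c.img[140:270,230:400],None,fx=4,fy=4))
plan(case([-135,0,59]),CY+90)
```

```text
t 10.13 grasp [434.5  -4.3  59.5] x [-0.106  0.994 -0.   ] z [ 0. -0. -1.] F [-0.8  0.5  1.3] w 21.8
side 9 [-157.  -10.   43.] [-100.    2.   51.]
-160 1 [-157.5   -6.    43. ]
-110 8 [-102.9   -6.2   47.9]
front wall x [-75.6 -19.5  26.2] 156
lid z 59.25967245686237
top 41 [-117.   -7.   46.] [-101.    9.   53.]
-120 18 [-114.2    0.5   49.6]
-110 23 [-105.9    0.7   48.2]
front wall x [-77.4  11.1  24.9] 40
lid z 58.86752492506309
t 10.23 grasp [434.9  -4.3  60.1] x [-0.106  0.994 -0.   ] z [ 0.002 -0.    -1.   ] F [-0.5 -0.6  0.4] w 22.0
shift [-0.1 44.9  1.1] rv [ 0.002  0.    -0.002] rows 1.1
```

View pics/side2.png

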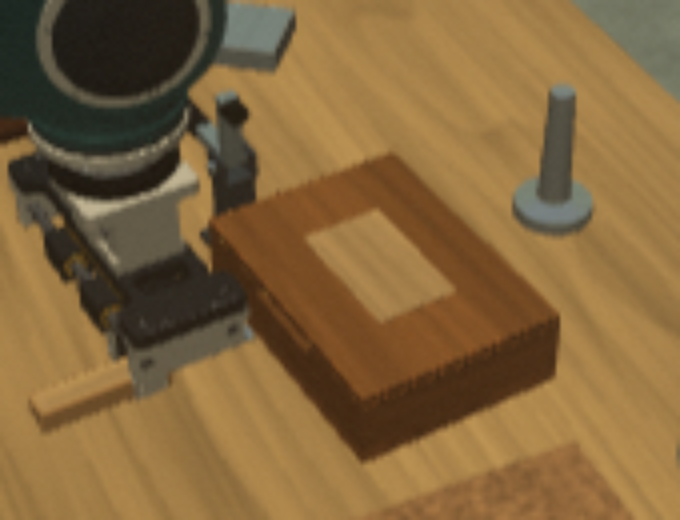

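The crop shows the gripper at (170,320) holding the blade level, pointing at the notch at (285,325). Inserting it.

Request:
step_arm(
  motion=[
    [[0,0,0,1.5,0,0,0],[0,0,0,1.5,0,0,0],[0,0,10,1.5,0,0,0],[0,0,20,1.5,0,0,0],[0,0,28,1.5,0,0,0],[0,0,35,1.5,0,0,0],[0,0,42,1.5,0,0,0],[0,0,47,1.5,0,0,0],[0,0,47,1.5,0,0,0],[0,0,47,1.5,0,0,0]],
  ],
)

```text
time: 11.07
ee_pos: [0.4811, 0.0006, 0.2241]
eef_rot: [-0.0, 0.669, 0.744, -0.0]
force: [-0.0, -0.2, -0.3]
gripper_width: 0.0221
```

Request:
step_arm(
  motion=[
    [[0,0,0,-5,0,0,0],[0,0,0,-11,0,0,0],[0,0,0.6,-18,0,0,0],[0,0,1.5,-24,0,0,0],[0,0,2.6,-30,0,0,0],[0,0,4,-37,0,0,0],[0,0,6,-43,0,0,0],[0,0,8,-49,0,0,0],[0,0,10,-55,0,0,0],[0,0,13,-60.5,0,0,0],[0,0,16,-66,0,0,0],[0,0,19,-72,0,0,0],[0,0,22.5,-77,0,0,0],[0,0,26,-82.5,0,0,0],[0,0,30,-87.5,0,0,0],[0,0,30,-87.5,0,0,0]],
  ],
)

```text
time: 12.4
ee_pos: [0.5116, 0.0039, 0.3129]
eef_rot: [0.001, 0.669, 0.744, 0.001]
force: [0.5, -0.6, -1.9]
gripper_width: 0.0212
```

```bash
cat >> h.py <<'E'
def lidang(c):
    q=case(c.cloud().reshape(-1,3)*1000,True)
    m=(abs(q[:,1]+85)<15)&(q[:,0]>-85)&(q[:,0]<95)&(q[:,2]>55); k=q[m]
    j=k[k[:,2]>k[:,2].max()-8]; t=np.median(j,0); print("lid far pt",t.round(),"ang",np.arctan2(t[2]-50,75-t[0]).round(2),len(k))
E
python3 - <<'E'
from h import *
st()
for n in("side","top"):
    c=Cam(n);lidang(c)
    if n=="side":cv2.imwrite("pics/s3.png",cv2.resize(c.img[90:270,200:410],None,fx=3,fy=3))
E
```

```text
t 12.4 grasp [511.9   3.9 145.9] x [-0.106  0.994 -0.   ] z [ 0.001  0.    -1.   ] F [ 0.5 -0.6 -1.9] w 21.2
lid far pt [-81. -72. 470.] ang 1.21 626
lid far pt [-82. -71. 472.] ang 1.21 383
```

View pics/s3.png

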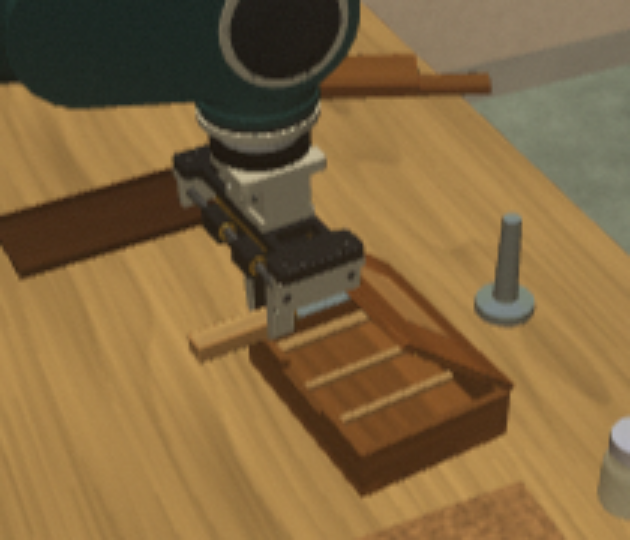

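The crop shows the lid riding up on the blade tip at (350,300), about 0.7 rad, with the slot strips visible inside. Continuing the arc.

Request:
step_arm(
  motion=[
    [[0,0,4,-5,0,0,0],[0,0,8.5,-9,0,0,0],[0,0,13.5,-14,0,0,0],[0,0,18,-18,0,0,0],[0,0,23.5,-22,0,0,0],[0,0,29,-25,0,0,0],[0,0,34,-29,0,0,0],[0,0,40,-32,0,0,0],[0,0,45.5,-34.5,0,0,0],[0,0,51.5,-37,0,0,0],[0,0,57.5,-39,0,0,0],[0,0,64,-41,0,0,0],[0,0,70,-42.5,0,0,0],[0,0,76,-44,0,0,0],[0,0,81,-44.5,0,0,0],[0,0,85,-45,0,0,0],[0,0,86,-45,0,0,0],[0,0,86,-45,0,0,0]],
  ],
)

```text
time: 14.0
ee_pos: [0.5966, 0.0129, 0.3567]
eef_rot: [0.0, 0.669, 0.744, 0.0]
force: [-0.2, 0.2, -0.4]
gripper_width: 0.0217
```

Run:
```python
from h import *
st()
for n in("side","top"):
    c=Cam(n)
    q=case(c.cloud().reshape(-1,3)*1000,True)
    for lo in(70,110,150,180):
        m=(q[:,1]<-60)&(q[:,1]>-102)&(q[:,0]>30)&(q[:,0]<100)&(q[:,2]>lo)&(q[:,2]<lo+25); print(n,lo,m.sum(),np.median(q[m],0).round() if m.any() else 0)
    if n=="side":cv2.imwrite("pics/s4.png",cv2.resize(c.img[60:270,200:440],None,fx=3,fy=3))
```

```text
t 14.0 grasp [596.7  12.9 189.7] x [-0.106  0.994 -0.   ] z [ 0. -0. -1.] F [-0.2  0.2 -0.4] w 21.7
side 70 79 [ 72. -83.  84.]
side 110 79 [ 68. -83. 122.]
side 150 82 [ 65. -83. 163.]
side 180 105 [ 63. -82. 196.]
top 70 0 0
top 110 0 0
top 150 0 0
top 180 0 0
```

View pics/s4.png

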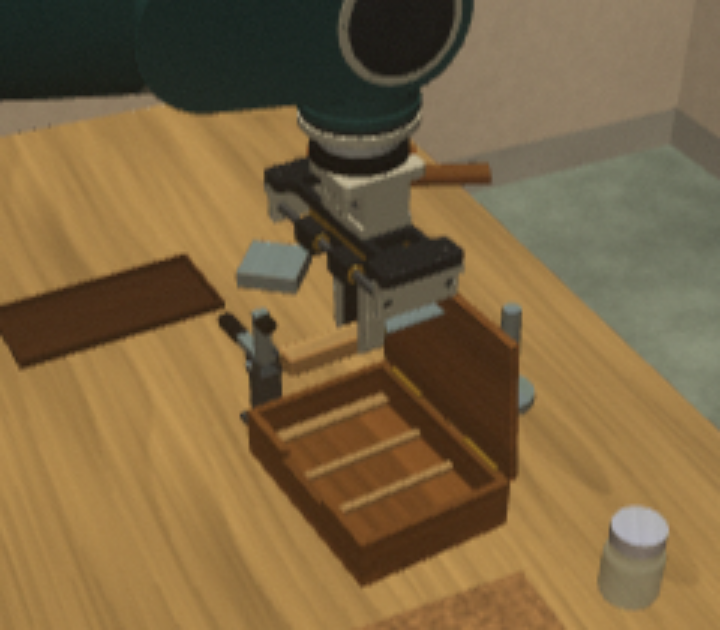

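The lid stands near upright, about 1.49 rad by the underside slope. The blade tip rests at its underside at (430,318), and the fingers are clear of the case. Now returning the blade.

Request:
step_arm(
  motion=[
    [[0,0,-30,0,0,0,0],[0,0,-70,0,0,0,0],[0,0,-100,0,0,0,0],[0,0,-110,0,0,0,0],[0,40,-110,0,0,0,0],[0,80,-110,0,0,0,0],[0,120,-105,0,0,0,0],[0,160,-100,0,0,0,0],[0,200,-98,0,0,0,0],[0,240,-94,0,0,0,0],[0,280,-92,0,0,0,0],[0,320,-90,0,0,0,0],[0,360,-90,20,0,0,0],[0,379,-90,50,0,0,0],[0,379,-90,70,0,0,0],[0,379,-90,70,0,0,0]],
  ],
)

```text
time: 15.43
ee_pos: [0.4658, 0.3811, 0.2819]
eef_rot: [-0.001, 0.668, 0.744, -0.003]
force: [-0.2, -0.3, -1.9]
gripper_width: 0.0219
```

Run:
```python
from h import *
plan([467.5,380,27.5],96.1)
```

```text
t 15.43 grasp [464.9 380.5 114.9] x [-0.108  0.994 -0.003] z [-0.005 -0.004 -1.   ] F [-0.2 -0.3 -1.9] w 21.9
shift [-1.   2.1 87.4] rv [-0.005  0.003  0.002] rows 2.1
```

Request:
step_arm(
  motion=[
    [[0,0,2,40,0,0,0],[0,0,2,70,0,0,0],[0,0,2,82,0,0,0],[0,0,2,87,0,0,0],[0,0,2,87,0,0,0],[0,0,2,87,0,0,0],[0.5,0,2,87,0,0,0],[0.5,0,2,87,0,0,0],[0.5,0,2,87,0,0,0],[0.5,0,2,87,0,0,0],[0.5,0,2,87,0,0,0],[0.5,0,2,50,0,0,0],[0.5,0,2,10,0,0,0],[0.5,0,2,-30,0,0,0],[0.5,0,2,-60,0,0,0],[0.5,0,2,-60,0,0,0]],
  ],
)

```text
time: 16.77
ee_pos: [0.469, 0.3807, 0.3543]
eef_rot: [0.001, 0.669, 0.744, 0.004]
force: [0.6, 0.4, 0.0]
gripper_width: 0.0463
```

```bash
cat >> h.py <<'E'
def hps(c):
    P=c.cloud();x,y,z=P[...,0],P[...,1],P[...,2]
    m=(c.img.max(2)<45)&(y<-.1)&(y>-.6)&(x>.3)&(x<.85)&(z>.003)&(z<.05)
    k,l,s_,ce=cv2.connectedComponentsWithStats(m.astype(np.uint8))
    for i in range(1,k):
        if s_[i,4]>30: print(" hp",rect(P[l==i]),np.percentile(z[l==i],90).round(3),s_[i])
E
python3 - <<'E'
from h import *
st()
for n in("side","top"):
    c=Cam(n); hps(c)
    P=c.cloud();x,y,z=P[...,0],P[...,1],P[...,2]
    m=(y>.2)&(y<.5)&(x>.25)&(x<.6)&(z>.0125)&(z<.03); print("blade",rect(P[m]),m.sum())
    cv2.imwrite(f"pics/{n}5.png",c.img)
plan([467,-190,150],74.5)
E
```

```text
t 16.77 grasp [470.2 381.6 187.3] x [-0.106  0.994  0.005] z [ 0.007  0.005 -1.   ] F [0.6 0.4 0. ] w 46.3
 hp (array([ 468.3, -191.6]), array([24.7, 69.9]), 74.5) 0.026 [291 283  31  15 244]
 hp (array([ 441.9, -278.6]), array([70.4, 24.4]), 3.1) 0.026 [295 313  33  24 271]
blade (array([469.3, 386.7]), array([229.2, 112.3]), 4.4) 307
 hp (array([ 439.6, -274.9]), array([60.5, 17.8]), 3.6) 0.028 [426 244   8  24 132]
blade (array([468. , 390.5]), array([229.1, 110.8]), 3.5) 317
t 16.87 grasp [469.  380.7 181. ] x [-0.106  0.994  0.001] z [ 0.002  0.001 -1.   ] F [ 0.3 -0.1 -0.6] w 46.5
shift [-567.1  -62.2   30.2] rv [ 0.002 -0.002  0.377] rows 13.7
```

View pics/side5.png

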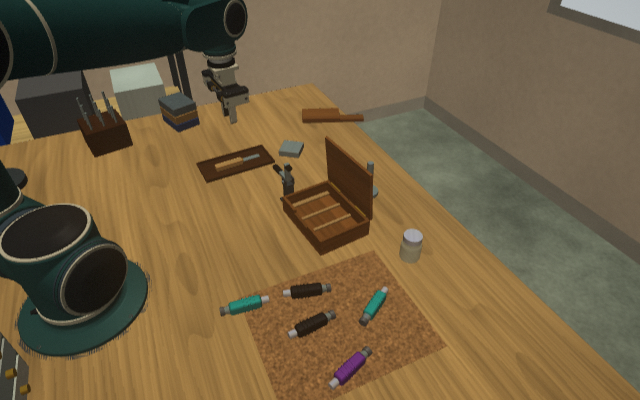

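The blade is back in the tray at (237,160), the lid is upright, and the two black handpieces are at (307,290) and (312,324).

Request:
step_arm(
  motion=[
    [[0.5,-567,-62,30,0,0,0.377],[0.5,-567,-62,30,0,0,0.377],[0.5,-567,-62,30,0,0,0.377],[0.5,-567,-62,30,0,0,0.377],[0.5,-567,-62,30,0,0,0.377],[0.5,-567,-62,30,0,0,0.377],[0.5,-567,-62,30,0,0,0.377],[0.5,-567,-62,30,0,0,0.377],[0.5,-567,-62,30,0,0,0.377],[0.5,-567,-62,30,0,0,0.377],[0.5,-567,-62,30,0,0,0.377],[0.5,-567,-62,30,0,0,0.377],[0.5,-567,-62,30,0,0,0.377],[0.5,-567,-62,30,0,0,0.377],[0.5,-567,-62,30,0,0,0.377],[0.5,-567,-62,30,0,0,0.377],[0.5,-567,-62,30,0,0,0.377]],
  ],
)

```text
time: 18.28
ee_pos: [0.467, -0.1896, 0.3156]
eef_rot: [-0.001, 0.796, 0.605, -0.0]
force: [0.1, 0.4, -0.4]
gripper_width: 0.0468
```

Run:
```python
from h import *
plan([467.5,-190.5,29],74.5); hps(Cam("side"))
```

```text
t 18.28 grasp [ 466.7 -189.4  148.6] x [0.268 0.963 0.001] z [-0.002  0.001 -1.   ] F [ 0.1  0.4 -0.4] w 46.8
shift [ -0.8   0.9 119.6] rv [-0.002 -0.001 -0.001] rows 2.9
 hp (array([ 466.6, -200.2]), array([ 6.8, 67.8]), 76.2) 0.023 [292 289  30   9 104]
 hp (array([ 442.1, -288.1]), array([68.2,  5.4]), 5.6) 0.023 [298 319  29  17 103]
```

Request:
step_arm(
  motion=[
    [[0.5,-1,1,40,0,0,0],[0.5,-1,1,80,0,0,0],[0.5,-1,1,108,0,0,0],[0.5,-1,1,120,0,0,0],[0.5,-1,1,120,0,0,0],[0,-1,1,120,0,0,0],[0,-1,1,120,0,0,0],[0,-1,1,120,0,0,0],[0,-1,1,120,0,0,0],[0,-1,1,120,0,0,0],[0,-1,1,120,0,0,0],[0,-1,1,120,0,0,0],[0,-1,1,120,0,0,0]],
  ],
)

```text
time: 19.42
ee_pos: [0.4682, -0.1913, 0.1983]
eef_rot: [0.001, 0.796, 0.605, 0.001]
force: [0.1, 2.5, 8.0]
gripper_width: 0.0234
```

Request:
step_arm(
  motion=[
    [[0,0,0,0,0,0,0],[0,0,0,-30,0,0,0],[0,0,0,-70,0,0,0],[0,0,0,-110,0,0,0],[0,0,0,-150,0,0,0],[0,0,0,-150,0,0,0],[0,0,0,-150,0,0,0]],
  ],
)

```text
time: 20.0
ee_pos: [0.4679, -0.1912, 0.3495]
eef_rot: [0.002, 0.796, 0.605, 0.001]
force: [-1.0, 0.2, -1.4]
gripper_width: 0.0238
```

Run:
```python
from h import *
plan(case([-1.5,-54,160]),CY+90)
```

```text
t 20.0 grasp [ 468.6 -191.6  182.5] x [ 0.268  0.964 -0.001] z [ 0.004 -0.002 -1.   ] F [-1.   0.2 -1.4] w 23.8
shift [187.  103.6  22.9] rv [ 0.005  0.002 -0.379] rows 5.2
```

Request:
step_arm(
  motion=[
    [[0,187,104,20,0,0,-0.379],[0,187,104,20,0,0,-0.379],[0,187,104,20,0,0,-0.379],[0,187,104,20,0,0,-0.379],[0,187,104,20,0,0,-0.379],[0,187,104,20,0,0,-0.379],[0,187,104,20,0,0,-0.379],[0,187,104,20,0,0,-0.379],[0,187,104,20,0,0,-0.379]],
  ],
)

```text
time: 20.75
ee_pos: [0.6174, -0.0396, 0.3262]
eef_rot: [-0.0, 0.668, 0.744, -0.0]
force: [-0.0, -0.4, -1.5]
gripper_width: 0.0233
```

Run:
```python
from h import *
plan(case([-1.5,-54,43]),CY+90)
c=Cam("side");cv2.imwrite("pics/s6.png",cv2.resize(c.img[100:270,250:420],None,fx=3,fy=3))
```

```text
t 20.75 grasp [617.2 -39.7 159.2] x [-0.107  0.994 -0.   ] z [-0.001 -0.    -1.   ] F [-0.  -0.4 -1.5] w 23.3
shift [  0.8   0.7 116.2] rv [-0.001  0.    -0.001] rows 2.8
```

View pics/s6.png

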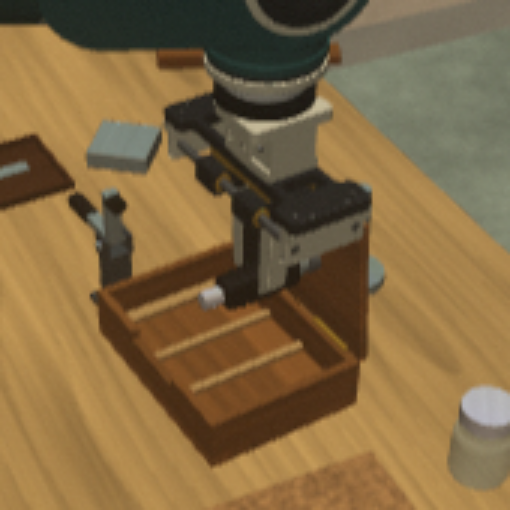

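The handpiece hangs level above slot0, tail at (210,297) and wheel toward the hinge, clear of the lid.

Request:
step_arm(
  motion=[
    [[0,1,1,40,0,0,0],[0,1,1,80,0,0,0],[0,1,1,100,0,0,0],[0,1,1,110,0,0,0],[0,1,1,114,0,0,0],[0,1,1,116,0,0,0],[0,1,1,116,0,0,0],[0,1,1,116,0,0,0]],
  ],
)

```text
time: 21.47
ee_pos: [0.6193, -0.0379, 0.2125]
eef_rot: [0.001, 0.668, 0.744, 0.001]
force: [-0.3, 0.6, -1.1]
gripper_width: 0.0235
```

Request:
step_arm(
  motion=[
    [[0,0,0,2,0,0,0],[0,0,0,2,0,0,0],[0.37,0,0,2,0,0,0],[0.37,0,0,2,0,0,0],[0.37,0,0,2,0,0,0],[0.37,0,0,2,0,0,0],[0.37,0,0,2,0,0,0],[0.37,0,0,-30,0,0,0],[0.37,0,0,-70,0,0,0],[0.37,0,0,-110,0,0,0],[0.37,0,0,-140,0,0,0],[0.37,0,0,-140,0,0,0]],
  ],
)

```text
time: 22.47
ee_pos: [0.6193, -0.0377, 0.3582]
eef_rot: [0.004, 0.668, 0.744, 0.003]
force: [1.2, -0.1, 1.2]
gripper_width: 0.0345
```

Run:
```python
from h import *
c=Cam("side"); hps(c)
plan([441,-277.5,150],93.5)
```

```text
hp (array([ 441.4, -288. ]), array([67.8,  8.1]), 2.3) 0.023 [297 320  30  17 142]
t 22.52 grasp [620.1 -37.8 187.6] x [-0.108  0.994 -0.001] z [ 0.006 -0.001 -1.   ] F [-1.   0.3 -0.3] w 34.8
shift [-219.1 -203.3   36.8] rv [0.006 0.001 0.047] rows 7.2
```

Request:
step_arm(
  motion=[
    [[0.5,-219,-203,20,0,0,0.047],[0.5,-219,-203,20,0,0,0.047],[0.5,-219,-203,20,0,0,0.047],[0.5,-219,-203,20,0,0,0.047],[0.5,-219,-203,20,0,0,0.047],[0.5,-219,-203,20,0,0,0.047],[0.5,-219,-203,20,0,0,0.047],[0.5,-219,-203,37,0,0,0.047],[0.5,-219,-203,37,0,0,0.047],[0.5,-219,-203,37,0,0,0.047],[0.5,-219,-203,37,0,0,0.047]],
  ],
)

```text
time: 23.43
ee_pos: [0.4413, -0.2767, 0.3136]
eef_rot: [-0.0, 0.685, 0.729, 0.0]
force: [0.2, 0.2, 0.4]
gripper_width: 0.0468
```

Run:
```python
from h import *
c=Cam("side")
P=c.cloud();m=(P[...,2]>.012)&(P[...,2]<.035)&(abs(P[...,0]-.44)<.09)&(abs(P[...,1]+.28)<.05)
print(rect(P[m]),m.sum(),np.percentile(P[m][:,2],90))
mm=m&(abs(P[...,0]-.44)<.03);print(rect(P[mm]))
plan([441,-277.5,29],93.5)
cv2.imwrite("pics/s7.png",cv2.resize(c.img[160:380,200:420],None,fx=2.7,fy=2.7))
```

```text
(array([ 443.5, -277.5]), array([111.9,  25.7]), 6.0) 541 0.025790951159327724
(array([ 440. , -277.9]), array([61.7, 25.7]), 6.0)
t 23.48 grasp [ 441.5 -276.6  147. ] x [-0.062  0.998  0.   ] z [ 0.  0. -1.] F [0.2 0.4 0.4] w 46.3
shift [ -0.9  -0.5 118. ] rv [ 0.    -0.     0.001] rows 2.8
```

View pics/s7.png

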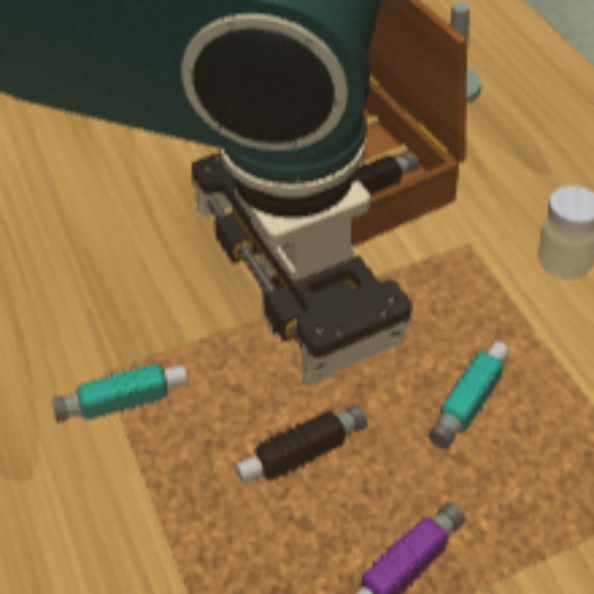

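The black handpiece at (300,443), wheel at (355,418), lies under the gripper. The first one is seen in its slot at (390,172).

Request:
step_arm(
  motion=[
    [[0.5,-1,0,40,0,0,0.015],[0.5,-1,0,80,0,0,0.015],[0.5,-1,0,108,0,0,0.015],[0.5,-1,0,118,0,0,0.015],[0.5,-1,0,118,0,0,0.015],[0,-1,0,118,0,0,0.015],[0,-1,0,118,0,0,0.015],[0,-1,0,118,0,0,0.015],[0,-1,0,118,0,0,0.015],[0,-1,0,118,0,0,0.015],[0,-1,0,118,0,0,0.015],[0,-1,0,118,0,0,0.015],[0,-1,0,118,0,0,0.015],[0,-1,0,118,0,0,0.015]],
  ],
)

```text
time: 24.65
ee_pos: [0.4412, -0.2785, 0.1974]
eef_rot: [0.001, 0.691, 0.723, 0.0]
force: [-0.5, 1.1, 8.0]
gripper_width: 0.0237
```

Request:
step_arm(
  motion=[
    [[0,0,0,-30,0,0,0],[0,0,0,-70,0,0,0],[0,0,0,-110,0,0,0],[0,0,0,-140,0,0,0],[0,0,0,-140,0,0,0],[0,0,0,-140,0,0,0]],
  ],
)

```text
time: 25.15
ee_pos: [0.4408, -0.2784, 0.338]
eef_rot: [0.002, 0.691, 0.723, 0.0]
force: [-0.4, -0.8, -1.0]
gripper_width: 0.0236
```

Run:
```python
from h import *
plan(case([-1.5,0,160]),CY+90)
```

```text
t 25.15 grasp [ 441.4 -278.8  171. ] x [-0.046  0.999 -0.002] z [ 0.003 -0.002 -1.   ] F [-0.4 -0.8 -1. ] w 23.6
shift [285.1 184.5  10.9] rv [ 0.003  0.002 -0.062] rows 8.1
```

Request:
step_arm(
  motion=[
    [[0,285,184,5,0,0,-0.062],[0,285,184,5,0,0,-0.062],[0,285,184,5,0,0,-0.062],[0,285,184,5,0,0,-0.062],[0,285,184,5,0,0,-0.062],[0,285,184,5,0,0,-0.062],[0,285,184,5,0,0,-0.062],[0,285,184,5,0,0,-0.062],[0,285,184,5,0,0,-0.062],[0,285,184,5,0,0,-0.062],[0,285,184,5,0,0,-0.062]],
  ],
)

```text
time: 26.07
ee_pos: [0.6112, 0.0148, 0.3293]
eef_rot: [-0.001, 0.668, 0.745, -0.001]
force: [-0.6, 0.1, -0.7]
gripper_width: 0.0238
```

Run:
```python
from h import *
plan(case([-1.5,0,43]),CY+90)
c=Cam("side");P=c.cloud();q=case(P.reshape(-1,3)*1000,True)
m=(q[:,2]>20)&(q[:,2]<45)&(abs(q[:,1]+54)<22)&(abs(q[:,0])<64);k=q[m];print("hpA in slot",len(k),k.min(0).round(),k.max(0).round(),rect(k/1000))
```

```text
t 26.07 grasp [610.9  14.8 162.3] x [-0.109  0.994 -0.   ] z [-0.002 -0.    -1.   ] F [-0.6  0.1 -0.7] w 23.8
shift [ -0.    1.  119.3] rv [-0.002  0.     0.001] rows 2.9
hpA in slot 359 [-54. -76.  20.] [ 64. -33.  41.] (array([  6. , -54.6]), array([ 32.5, 120.4]), 82.6)
```

Request:
step_arm(
  motion=[
    [[0,0,1,40,0,0,0],[0,0,1,80,0,0,0],[0,0,1,100,0,0,0],[0,0,1,112,0,0,0],[0,0,1,117,0,0,0],[0,0,1,120,0,0,0],[0,0,1,120,0,0,0],[0,0,1,120,0,0,0],[0.36,0,1,120,0,0,0],[0.36,0,1,120,0,0,0],[0.36,0,1,120,0,0,0],[0.36,0,1,120,0,0,0],[0.36,0,1,120,0,0,0],[0.36,0,1,90,0,0,0],[0.36,0,1,50,0,0,0],[0.36,0,1,10,0,0,0],[0.36,0,1,-30,0,0,0],[0.36,0,1,-70,0,0,0],[0.36,0,1,-90,0,0,0],[0.36,0,1,-90,0,0,0]],
  ],
)

```text
time: 27.78
ee_pos: [0.6124, 0.015, 0.4268]
eef_rot: [0.003, 0.668, 0.744, 0.002]
force: [0.3, -0.7, -0.4]
gripper_width: 0.0331
```

Request:
step_arm(
  motion=[
    [[0,0,-40,0,0,0,0],[0,0,-80,0,0,0,0],[0,0,-120,0,0,0,0],[0,0,-160,0,0,0,0],[0,0,-200,0,0,0,0],[0,0,-220,0,0,0,0]],
  ],
)

```text
time: 28.28
ee_pos: [0.3907, -0.0089, 0.4201]
eef_rot: [0.0, 0.668, 0.744, -0.0]
force: [-0.2, 0.6, 1.3]
gripper_width: 0.0011
```

Run:
```python
from h import *
st()
for n in("top","side"):
    c=Cam(n); P=c.cloud();q=case(P.reshape(-1,3)*1000,True).reshape(P.shape)
    for y in(-54,0,54):
        m=(c.img.max(2)<60)&(abs(q[...,1]-y)<25)&(abs(q[...,0])<60)&(q[...,2]>14)&(q[...,2]<45)
        if m.sum()>20: print(n,y,m.sum(),rect(q[m]/1000),np.percentile(q[m][:,2],[10,90]).round(1))
    hps(c)
    r=c.pix(case([0,0,60])/1000)[0].astype(int); cv2.imwrite(f"pics/{n}8.png",cv2.resize(c.img[r[1]-90:r[1]+60,r[0]-90:r[0]+80],None,fx=4,fy=4))
```

```text
t 28.28 grasp [390.7  -8.9 253.1] x [-0.108  0.994 -0.   ] z [-0. -0. -1.] F [-0.2  0.6  1.3] w 1.1
top -54 161 (array([ -2.8, -52.4]), array([64.1, 18.5]), 0.8) [34.1 40. ]
top 0 152 (array([-1.6, -0.1]), array([65.2, 16.9]), 1.0) [34.  39.7]
side -54 269 (array([  8.4, -54. ]), array([88.3, 31.9]), 9.1) [23.3 38.2]
side 0 252 (array([ 7. , -0.8]), array([86.2, 30.8]), 9.4) [23.1 38.6]
```

View pics/side8.png

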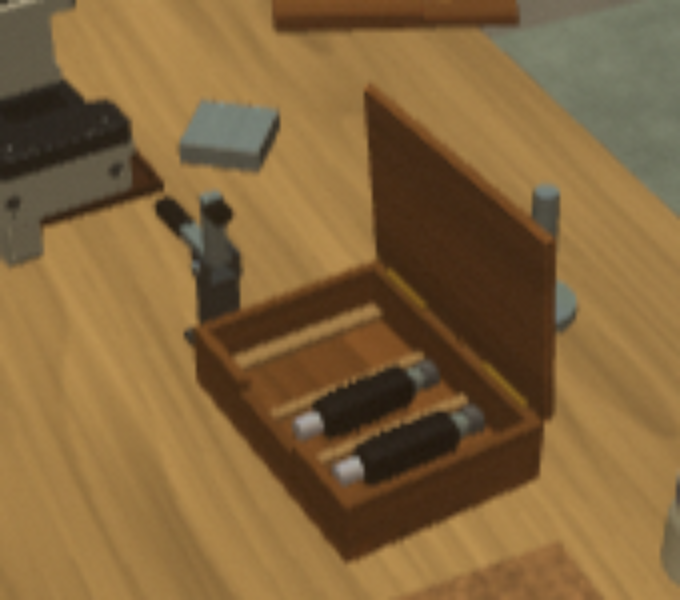

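Both handpieces lie lengthways in slots 0 and 1, at (410,445) and (365,400). The bench has no black ones left, and the lid and clamp are still open. Next: go over and behind the lid with shut fingers.

Run:
```python
from h import *
plan(case([114,0,270]),CY+90)
```

```text
t 28.38 grasp [391.7  -9.  253.9] x [-0.107  0.994 -0.   ] z [ 0.002 -0.    -1.   ] F [0.2 0.5 0.2] w 0.2
shift [ -0.  337.4 -15.5] rv [ 0.002  0.    -0.001] rows 8.1
```

Request:
step_arm(
  motion=[
    [[0,0,40,-15,0,0,0],[0,0,80,-15,0,0,0],[0,0,120,-15,0,0,0],[0,0,160,-15,0,0,0],[0,0,200,-15,0,0,0],[0,0,240,-15,0,0,0],[0,0,280,-15,0,0,0],[0,0,315,-15,0,0,0],[0,0,337,-15,0,0,0],[0,0,337,-15,0,0,0],[0,0,337,20,0,0,0],[0,0,337,50,0,0,0],[0,0,337,70,0,0,0],[0,0,337,70,0,0,0],[0,0,337,70,0,0,0]],
  ],
)

```text
time: 29.63
ee_pos: [0.7289, 0.0277, 0.3495]
eef_rot: [-0.001, 0.668, 0.744, -0.001]
force: [-0.0, 0.8, -0.3]
gripper_width: 0.0008
```

Run:
```python
from h import *
s,Rm,g=st(); print("case",case(g*1000,True))
```

```text
t 29.63 grasp [728.5  27.7 182.5] x [-0.108  0.994  0.   ] z [-0.002 -0.    -1.   ] F [-0.   0.8 -0.3] w 0.8
case [115.70049945   0.18875933 182.51450578]
```

Request:
step_arm(
  motion=[
    [[0,0,-15,0,0,0,0],[0,0,-24,0,0,0,0],[0,0,-32,0,0,0,0],[0,0,-38,0,0,0,0],[0,0,-43.5,-1,0,0,0],[0,0,-49,0,0,0,0],[0,0,-55,0.5,0,0,0],[0,0,-60.5,2,0,0,0],[0,0,-66,3.5,0,0,0],[0,0,-71.5,5.5,0,0,0],[0,0,-76.5,7.5,0,0,0],[0,0,-82,10,0,0,0],[0,0,-87,12.5,0,0,0],[0,0,-92,15.5,0,0,0],[0,0,-97,18.5,0,0,0],[0,0,-101.5,22,0,0,0],[0,0,-106,25.5,0,0,0],[0,0,-110.5,29.5,0,0,0],[0,0,-114.5,33,0,0,0],[0,0,-114.5,33,0,0,0]],
  ],
)

```text
time: 31.3
ee_pos: [0.6142, 0.0152, 0.3167]
eef_rot: [-0.0, 0.668, 0.744, -0.0]
force: [0.1, -0.6, 0.1]
gripper_width: 0.0004
```

Run:
```python
from h import *
s,Rm,g=st(); print("case",case(g*1000,True))
c=Cam("side");q=case(c.cloud().reshape(-1,3)*1000,True)
for lo in(60,90,120):
    m=(q[:,1]<-60)&(q[:,1]>-108)&(q[:,0]>-70)&(q[:,0]<100)&(q[:,2]>lo)&(q[:,2]<lo+25); print(lo,m.sum(),np.median(q[m],0).round() if m.any() else 0)
cv2.imwrite("pics/s9.png",cv2.resize(c.img[60:270,220:430],None,fx=2.8,fy=2.8))
```

```text
t 31.3 grasp [614.   15.2 149.7] x [-0.108  0.994  0.   ] z [-0.001 -0.    -1.   ] F [ 0.1 -0.6  0.1] w 0.4
case [5.32249656e-01 1.26208018e-01 1.49709374e+02]
60 77 [ 59. -92.  72.]
90 79 [ 24. -93. 103.]
120 88 [-10. -94. 133.]
```

View pics/s9.png

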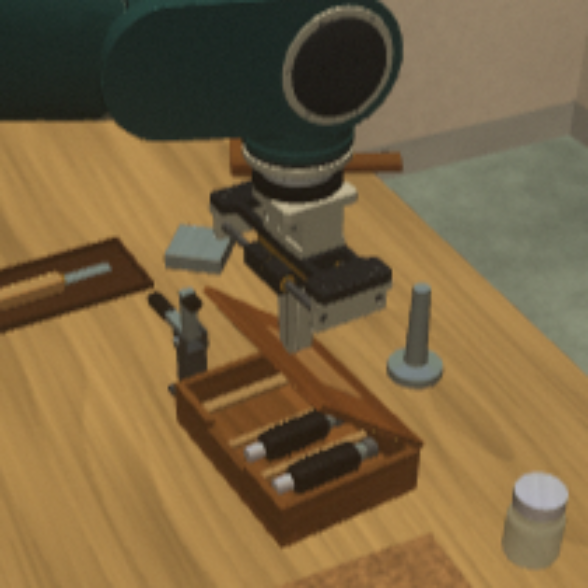

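The lid is at about 0.72 rad, pushed by the fingertips at (295,345). Continuing down.

Request:
step_arm(
  motion=[
    [[0,0,-4,4,0,0,0],[0,0,-7.5,8.5,0,0,0],[0,0,-11,13.5,0,0,0],[0,0,-14.5,18,0,0,0],[0,0,-17,23,0,0,0],[0,0,-20,28,0,0,0],[0,0,-22.5,33.5,0,0,0],[0,0,-24.5,38.5,0,0,0],[0,0,-26.5,44,0,0,0],[0,0,-28.5,49.5,0,0,0],[0,0,-29.5,55,0,0,0],[0,0,-31,60.5,0,0,0],[0,0,-31,64,0,0,0],[0,0,-31,67,0,0,0],[0,0,-31,69,0,0,0],[0,0,-31,70.5,0,0,0],[0,0,-31,71,0,0,0],[0,0,-31,71,0,0,0],[0,0,-31,71,0,0,0]],
  ],
)

```text
time: 32.93
ee_pos: [0.5842, 0.0119, 0.2469]
eef_rot: [0.0, 0.668, 0.744, 0.0]
force: [-0.2, 0.1, -0.1]
gripper_width: 0.0005
```

```bash
cat >> h.py <<'E'
def lidz(c):
    q=case(c.cloud().reshape(-1,3)*1000,True)
    for a in(-60,-30,0,30,60):
        m=(abs(q[:,0]-a)<10)&(q[:,1]<-45)&(q[:,1]>-95)&(q[:,2]>40)&(q[:,2]<100); print(a,m.sum(),np.median(q[m][:,2]).round(1) if m.any() else 0,end="; ")
    print()
E
python3 - <<'E'
from h import *
s,Rm,g=st(); print("case",case(g*1000,True))
lidz(Cam("side"))
E
```

```text
t 32.93 grasp [584.3  11.9  79.9] x [-0.108  0.994 -0.   ] z [ 0. -0. -1.] F [-0.2  0.1 -0.1] w 0.5
case [-29.41031211   0.08676231  79.87013361]
-60 111 61.7; -30 105 61.3; 0 104 60.8; 30 94 60.0; 60 98 59.5;
```

Request:
step_arm(
  motion=[
    [[0,0,0,1,0,0,0],[0,0,0,2,0,0,0],[0,0,0,2.5,0,0,0],[0,0,0,3,0,0,0],[0,0,0,3,0,0,0]],
  ],
)

```text
time: 33.4
ee_pos: [0.5842, 0.0119, 0.2443]
eef_rot: [0.0, 0.668, 0.744, 0.0]
force: [-3.8, 0.3, 7.3]
gripper_width: 0.0006
```

Run:
```python
from h import *
s,Rm,g=st(); lidz(Cam("side"))
```

```text
t 33.4 grasp [584.2  11.9  77.3] x [-0.108  0.994 -0.   ] z [ 0. -0. -1.] F [-3.8  0.3  7.3] w 0.6
-60 107 58.8; -30 109 59.4; 0 104 59.0; 30 103 59.5; 60 93 59.6;
```

The lid is level and pressed shut with 7 N. Next is the clamp.

Request:
step_arm(
  motion=[
    [[0.5,0,0,-40,0,0,0],[0.5,0,0,-80,0,0,0],[0.5,0,0,-120,0,0,0],[0.5,40,-20,-120,0,0,0.12],[0.5,80,-20,-120,0,0,0.24],[0.5,120,-20,-120,0,0,0.36],[0.5,160,-15,-120,0,0,0.48],[0.5,195,-12,-120,0,0,0.6],[0.5,195,-12,-120,0,0,0.72],[0.5,195,-12,-120,0,0,0.84],[0.5,195,-12,-120,0,0,0.96],[0.5,195,-12,-120,0,0,1.08],[0.5,195,-12,-120,0,0,1.2],[0.5,195,-12,-120,0,0,1.32],[0.5,195,-12,-120,0,0,1.44],[0.5,195,-12,-120,0,0,1.571],[0.5,195,-12,-120,0,0,1.571],[0.5,195,-12,-120,0,0,1.571]],
  ],
)

```text
time: 34.95
ee_pos: [0.5511, 0.2045, 0.3637]
eef_rot: [0.0, 0.998, 0.056, -0.0]
force: [-0.4, -0.3, -0.5]
gripper_width: 0.0464
```

Run:
```python
from h import *
for n in("side","top"):
    c=Cam(n);q=case(c.cloud().reshape(-1,3)*1000,True)
    m=(q[:,2]>62)&(q[:,2]<100)&(abs(q[:,0]+41)<22)&(q[:,1]>165)&(q[:,1]<240);k=q[m]
    if len(k):print(n,len(k),np.percentile(k,[5,50,95],axis=0).round())
plan(case([-41,196,75]),CY)
cv2.imwrite("pics/s10.png",cv2.resize(Cam("side").img[90:270,200:410],None,fx=3,fy=3))
```

```text
side 69 [[-49. 169.  72.]
 [-45. 190.  80.]
 [-35. 210.  83.]]
top 26 [[-48. 165.  77.]
 [-43. 170.  79.]
 [-38. 176.  81.]]
t 35.05 grasp [551.1 204.5 196.7] x [ 0.994  0.112 -0.   ] z [-0.  0. -1.] F [ 0.1 -1.2 -0.4] w 46.3
shift [  0.5  -0.9 121.7] rv [-0.     0.     0.004] rows 2.9
```

View pics/s10.png

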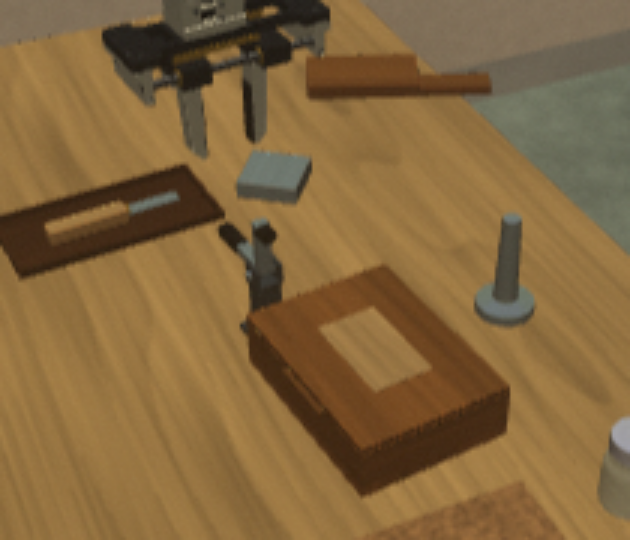

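The lid is shut and flush, and the clamp is still open, handle at (235,240).

Request:
step_arm(
  motion=[
    [[0.5,-1,-1,40,0,0,0],[0.5,-1,-1,80,0,0,0],[0.5,-1,-1,110,0,0,0],[0.5,-1,-1,121,0,0,0],[0.5,-1,-1,121,0,0,0],[0,-1,-1,121,0,0,0],[0,-1,-1,121,0,0,0],[0,-1,-1,121,0,0,0],[0,-1,-1,121,0,0,0],[0,-1,-1,121,0,0,0],[0,-1,-1,121,0,0,0],[0,-1,-1,121,0,0,0],[0,-1,-1,121,0,0,0],[0,-1,-1,121,0,0,0],[0,-1,-1,121,0,0,0]],
  ],
)

```text
time: 36.35
ee_pos: [0.5504, 0.2054, 0.2435]
eef_rot: [-0.0, 0.999, 0.054, 0.001]
force: [5.0, 1.9, 5.9]
gripper_width: 0.0156
```

Run:
```python
from h import *
s,Rm,g=st(); print("case",case(g*1000,True).round(1))
```

```text
t 36.35 grasp [550.7 205.5  76.5] x [0.994 0.108 0.002] z [ 0.002  0.    -1.   ] F [5.  1.9 5.9] w 15.6
case [-41.9 196.2  76.5]
```

Request:
step_arm(
  motion=[
    [[0,0,0.2,-3,0,0,0],[0,0,1,-9.5,0,0,0],[0,0,2.5,-16,0,0,0],[0,0,4.5,-22,0,0,0],[0,0,7,-28,0,0,0],[0,0,10.5,-33.5,0,0,0],[0,0,14,-39,0,0,0],[0,0,18.5,-44,0,0,0],[0,0,23,-48,0,0,0],[0,0,28.5,-52,0,0,0],[0,0,34,-55.5,0,0,0],[0,0,39.5,-58.5,0,0,0],[0,0,46,-60.5,0,0,0],[0,0,52,-62,0,0,0],[0,0,58.5,-63,0,0,0],[0,0,64,-63.5,0,0,0],[0,0,66,-63.5,0,0,0],[0,0,66,-63.5,0,0,0],[0,0,66,-63.5,0,0,0]],
  ],
)

```text
time: 37.93
ee_pos: [0.5574, 0.1399, 0.3068]
eef_rot: [-0.001, 0.999, 0.054, 0.001]
force: [6.4, 3.9, 2.9]
gripper_width: 0.0154
```

Run:
```python
from h import *
s,Rm,g=st(); print("case",case(g*1000,True).round(1),s["wrist_torque"].round(2))
```

```text
t 37.93 grasp [557.7 140.2 139.8] x [0.994 0.108 0.002] z [ 0.002  0.001 -1.   ] F [6.4 3.9 2.9] w 15.4
case [-41.9 130.5 139.8] [ 0.99 -1.03 -0.06]
```

Request:
step_arm(
  motion=[
    [[0,0,1,0,0,0,0],[0,0,2,0,0,0,0],[0,0,2,0,0,0,0],[0,0,2,0,0,0,0]],
  ],
)

```text
time: 38.27
ee_pos: [0.5576, 0.1383, 0.3068]
eef_rot: [-0.001, 0.999, 0.054, 0.001]
force: [6.2, 6.1, 2.6]
gripper_width: 0.0159
```

Request:
step_arm(
  motion=[
    [[0,0,1,0,0,0,0],[0,0,2,0,0,0,0],[0,0,2,0,0,0,0],[0,0,2,0,0,0,0]],
  ],
)

```text
time: 38.6
ee_pos: [0.5578, 0.1363, 0.3067]
eef_rot: [-0.001, 0.999, 0.054, 0.001]
force: [5.6, 8.1, 3.1]
gripper_width: 0.015
```

Request:
step_arm(
  motion=[
    [[0.5,0,0,0,0,0,0],[0.5,0,0,0,0,0,0],[0.5,0,0,0,0,0,0],[0.5,0,0,0,0,0,0],[0.5,0,0,0,0,0,0],[0.5,0,0,-30,0,0,0],[0.5,0,0,-70,0,0,0],[0.5,0,0,-110,0,0,0],[0.5,-40,0,-130,0,0,0],[0.5,-80,0,-130,0,0,0],[0.5,-120,0,-130,0,0,0],[0.5,-160,0,-130,0,0,0],[0.5,-160,0,-130,0,0,0]],
  ],
)

```text
time: 39.68
ee_pos: [0.3934, 0.1178, 0.4379]
eef_rot: [-0.0, 0.999, 0.054, 0.002]
force: [-0.6, -0.7, -0.6]
gripper_width: 0.0466
```

Run:
```python
from h import *
for n in("side","top"):
    c=Cam(n);lidz(c);q=case(c.cloud().reshape(-1,3)*1000,True)
    for lo in(115,135,152):
        m=(q[:,2]>lo)&(q[:,2]<lo+18)&(abs(q[:,0]+40)<25)&(abs(q[:,1]-132)<40);k=q[m]
        if len(k):print(n,lo,len(k),k.min(0).round(),k.max(0).round(),np.median(k,0).round(1))
    for a,b in((70,85),(85,100),(100,115)):
        m=(q[:,2]>62)&(q[:,2]<100)&(abs(q[:,0]+40)<10)&(q[:,1]>a)&(q[:,1]<b);k=q[m]
        if len(k):print("arm",a,len(k),np.percentile(k[:,2],[50,90]).round(1))
    if n=="side":cv2.imwrite("pics/s11.png",cv2.resize(c.img[90:270,200:410],None,fx=3,fy=3))
```

```text
-60 114 59.0; -30 109 59.6; 0 105 59.2; 30 97 59.1; 60 101 59.3; 
side 115 26 [-49. 128. 116.] [-35. 140. 133.] [-42.9 132.9 125. ]
side 135 39 [-50. 129. 135.] [-33. 144. 152.] [-44.4 133.7 143.3]
side 152 28 [-49. 131. 152.] [-34. 148. 163.] [-43.1 137.2 158. ]
arm 70 42 [80.  88.3]
arm 85 25 [84.8 87.1]
arm 100 22 [84.2 86.1]
-60 146 59.1; -30 145 58.6; 0 147 59.6; 30 143 58.7; 60 139 59.3; 
top 115 7 [-50. 132. 123.] [-37. 141. 132.] [-44.1 133.1 126.2]
top 135 17 [-51. 133. 136.] [-36. 151. 152.] [-46.2 134.8 146.2]
top 152 35 [-49. 136. 153.] [-37. 148. 164.] [-43.8 141.8 159.5]
arm 70 26 [86.  89.6]
arm 85 35 [86.5 88.8]
arm 100 35 [85.2 87.4]
```

View pics/s11.png

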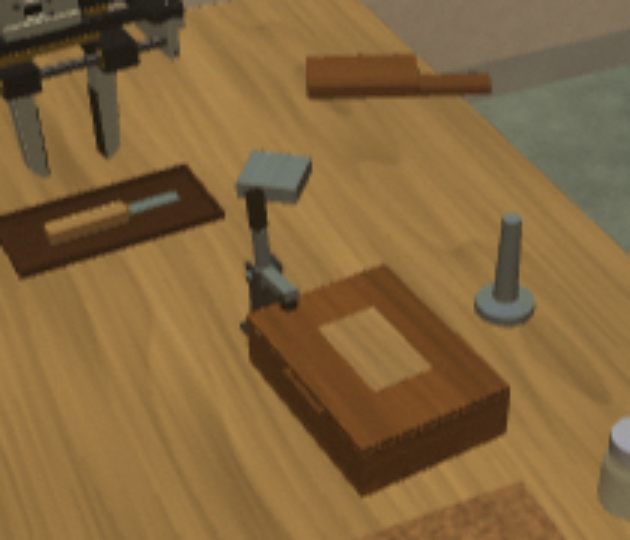

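The lid is flat and shut. The clamp handle, though, leans out about 0.1 rad: its top is at y≈142 against 131 at the start. I'll push it home with shut fingers.

Run:
```python
from h import *
plan(case([-42,178,165]),CY)
```

```text
t 39.78 grasp [397.8 118.4 270.2] x [0.994 0.108 0.003] z [ 0.003  0.001 -1.   ] F [ 0.4 -0.5 -0.5] w 46.5
shift [161.4 -51.9 105.6] rv [-0.    -0.003  0.   ] rows 4.8
```

Request:
step_arm(
  motion=[
    [[0,0,-52,0,0,0,0],[0,0,-52,0,0,0,0],[0,40,-52,0,0,0,0],[0,80,-52,0,0,0,0],[0,120,-52,0,0,0,0],[0,161,-52,0,0,0,0],[0,161,-52,0,0,0,0],[0,161,-52,40,0,0,0],[0,161,-52,80,0,0,0],[0,161,-52,105,0,0,0],[0,161,-52,105,0,0,0],[0,161,-52,105,0,0,0]],
  ],
)

```text
time: 40.78
ee_pos: [0.5537, 0.1878, 0.33]
eef_rot: [0.0, 0.999, 0.054, -0.002]
force: [0.4, 0.4, 0.5]
gripper_width: 0.0006
```

Request:
step_arm(
  motion=[
    [[0,0,6,0,0,0,0],[0,0,12,0,0,0,0],[0,0,16,0,0,0,0],[0,0,20,0,0,0,0],[0,0,23,0,0,0,0],[0,0,25,0,0,0,0],[0,0,27,0,0,0,0],[0,0,27,0,0,0,0]],
  ],
)

```text
time: 41.45
ee_pos: [0.5559, 0.1604, 0.3314]
eef_rot: [0.0, 0.999, 0.054, 0.0]
force: [0.3, -0.9, 0.5]
gripper_width: -0.0
```

```bash
cat >> h.py <<'E'
def clamp(n):
    c=Cam(n);q=case(c.cloud().reshape(-1,3)*1000,True)
    for a,b in((68,84),(84,100),(100,115)):
        m=(q[:,2]>62)&(q[:,2]<100)&(abs(q[:,0]+40)<10)&(q[:,1]>a)&(q[:,1]<b);k=q[m]
        if len(k):print(n,"arm",a,len(k),np.percentile(k[:,2],[50,90]).round(1))
    for lo in(115,135,152):
        m=(q[:,2]>lo)&(q[:,2]<lo+18)&(abs(q[:,0]+40)<25)&(abs(q[:,1]-132)<25);k=q[m]
        if len(k):print(n,lo,len(k),np.median(k,0).round(1))
E
python3 - <<'E'
from h import *
s,Rm,g=st(); print("case",case(g*1000,True).round(1)); clamp("side")
E
```

```text
t 41.45 grasp [555.9 160.4 164.4] x [0.994 0.108 0.   ] z [ 0. -0. -1.] F [ 0.3 -0.9  0.5] w -0.0
case [-41.5 150.7 164.4]
side arm 68 39 [75.2 83.3]
side arm 84 27 [80.9 83.5]
side arm 100 28 [81. 83.]
side 115 31 [-42.7 128.2 125.2]
side 135 37 [-44.4 128.1 143.7]
side 152 84 [-44.  141.  160.9]
```

Request:
step_arm(
  motion=[
    [[0,0,1,0,0,0,0],[0,0,2,0,0,0,0],[0,0,3,0,0,0,0],[0,0,3,0,0,0,0]],
  ],
)

```text
time: 41.83
ee_pos: [0.5562, 0.1577, 0.3312]
eef_rot: [-0.0, 0.999, 0.054, -0.0]
force: [0.1, 0.1, 1.0]
gripper_width: 0.0005
```

Run:
```python
from h import *
s,Rm,g=st(); print("case",case(g*1000,True).round(1)); clamp("side")
```

```text
t 41.83 grasp [556.2 157.7 164.2] x [ 0.994  0.108 -0.   ] z [-0.  0. -1.] F [0.1 0.1 1. ] w 0.5
case [-41.5 148.1 164.2]
side arm 68 37 [74.1 82.3]
side arm 84 27 [80.8 82.9]
side arm 100 26 [80.7 82.6]
side 115 26 [-43.1 126.8 125. ]
side 135 35 [-44.1 125.9 143.2]
side 152 81 [-44.6 138.5 160.7]
```

Request:
step_arm(
  motion=[
    [[0,0,0.7,0,0,0,0],[0,0,1.4,0,0,0,0],[0,0,2,0,0,0,0],[0,0,2,0,0,0,0]],
  ],
)

```text
time: 42.22
ee_pos: [0.5563, 0.1567, 0.3313]
eef_rot: [-0.002, 0.999, 0.054, 0.0]
force: [-0.9, 13.8, 0.2]
gripper_width: 0.0001
```

Run:
```python
from h import *
s,Rm,g=st(); print("case",case(g*1000,True).round(1)); clamp("side")
```

```text
t 42.22 grasp [556.3 157.2 164.3] x [0.994 0.109 0.   ] z [-0.     0.003 -1.   ] F [-0.9 13.8  0.2] w 0.1
case [-41.6 147.6 164.3]
side arm 68 38 [73.6 81.4]
side arm 84 31 [80.3 82.9]
side arm 100 23 [81.6 83.1]
side 115 25 [-43.  127.  123.4]
side 135 33 [-43.6 126.  144.7]
side 152 83 [-44.3 137.9 161.2]
```

The force rose to 14 N with no further motion, so the clamp is on its stop. Backing off and making a final check.

Request:
step_arm(
  motion=[
    [[0,0,-10,0,0,0,0],[0,0,-30,0,0,0,0],[0,0,-30,-40,0,0,0],[0,0,-30,-80,0,0,0],[0,0,-30,-120,0,0,0],[0,-40,-30,-120,0,0,0],[0,-80,-30,-120,0,0,0],[0,-120,-30,-120,0,0,0],[0,-160,-30,-120,0,0,0],[0,-160,-30,-120,0,0,0]],
  ],
)

```text
time: 43.1
ee_pos: [0.3892, 0.1677, 0.4529]
eef_rot: [-0.0, 0.999, 0.054, 0.002]
force: [-0.3, -0.4, 0.1]
gripper_width: 0.0005
```

Run:
```python
from h import *
st()
for n in("side","top"):
    clamp(n); c=Cam(n); lidz(c); hps(c)
    if n=="side":cv2.imwrite("pics/s12.png",c.img)
    P=c.cloud();q=case(P.reshape(-1,3)*1000,True).reshape(P.shape)
    m=(q[...,2]>75)&(q[...,2]<115)&(q[...,0]>90)&(q[...,0]<200)&(abs(q[...,1])<190); print("post",rect(P[m]))
    m=(P[...,1]>.3)&(P[...,1]<.5)&(P[...,0]>.58)&(P[...,0]<.68)&(P[...,2]>.0125)&(P[...,2]<.03); print("block",rect(P[m]))
```

```text
t 43.1 grasp [389.7 167.9 285.9] x [0.994 0.109 0.003] z [ 0.003  0.001 -1.   ] F [-0.3 -0.4  0.1] w 0.5
side arm 68 38 [74.  81.9]
side arm 84 28 [81.  82.2]
side arm 100 24 [80.7 83.1]
side 115 27 [-42.9 127.2 125.1]
side 135 33 [-42.8 126.2 143.2]
side 152 30 [-42.9 128.1 159.2]
-60 108 59.5; -30 109 59.5; 0 106 59.3; 30 96 59.5; 60 96 59.1; 
post (array([783.5,  73.3]), array([19.2, 19.4]), 15.4)
block (array([630.4, 376.2]), array([ 90.5, 100.8]), 88.1)
top arm 68 17 [78.3 81.3]
top arm 84 35 [80.7 82.5]
top arm 100 34 [81.1 83.1]
top 115 2 [-43.4 127.3 131. ]
top 135 9 [-49.3 127.4 142.6]
top 152 39 [-43.  132.5 159.7]
-60 146 59.1; -30 143 59.2; 0 144 59.0; 30 146 58.9; 60 141 59.0; 
post (array([782.6,  77.1]), array([17.5, 18.3]), 87.9)
block (array([630. , 379.8]), array([98.7, 93. ]), 1.4)
```

View pics/s12.png

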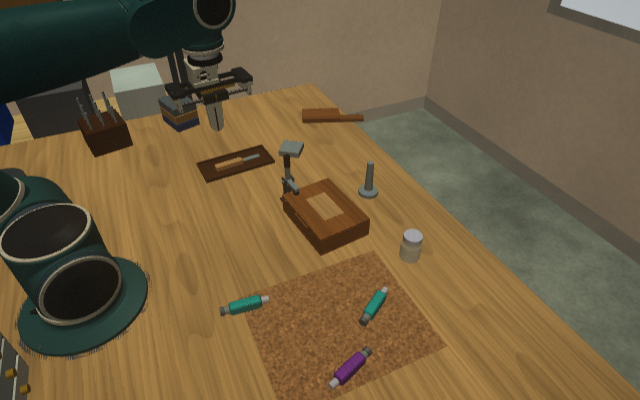

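The arm is level and the handle upright, as at the start. The lid is flat, the blade is in its tray at (237,160), and the bystanders and look-alikes look unmoved. Handing in.

```bash
python3 -c "
from plant import bot
print(bot.finish_job())"
```

```text
the job is handed in; nothing more can be done
None
```

The job is done and handed in at about 43 s of the 210 s. I opened the clamp, levered the lid up to about 1.49 rad with the blade in the notch, and returned the blade to its tray. The two black handpieces on the bench (a third was absent) went lengthways into slots 0 and 1. Then I shut the lid and swung the clamp down.

**Last checks:**
- **Handpieces:** both lay within about 3 mm of their slot middles before the lid was shut.
- **Lid:** flat, with its top reading about 59 mm as at the start.
- **Clamp:** arm level and handle upright as at the start.
- **Bystanders:** the post measures within about 1 mm of where it started. The jar and block were judged unmoved from the final picture; the block's last measurement was unclean. The look-alikes are in place.

**What went wrong on the way:**
- **Clamp not home at first:** the first closing swing stopped about 0.1 rad short. A second push with shut fingers brought it to its stop, with the force rising to 14 N and no further motion.
- **Misjudged row:** when I released the open clamp, one row of the move pushed briefly the wrong way. I did not read the force at that moment. The clamp still stood fully open afterwards, with no lasting effect seen.

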